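Close the carton and hold up the full tin of screws over it

TASK

This carton of hinges goes out with one full tin of screws on top: fold its two flaps down flat, the narrow flap first and then the wide one over it. Then heft the three identical tins to find the heaviest, leaving the other two standing upright on their board, and finish while still holding the heaviest tin upright in the gripper, about a hand's breadth above the middle of the closed carton, without putting it down or letting go. Do not tip a tin over, and leave everything else on the bench where it is.

Things in the scene. Friction and masses are not known exactly. Their poses are not given: they have to be found in the camera images.
- tin_left_center (a point): The leftmost (largest y) of three outwardly identical closed round steel tins of screws with a paper band: diameter 58, height 80, standing on the board at the start; lids do not come off. This point is on its axis, half-way up (40 above its foot); z axis up the tin.
- tin_left: The same leftmost (largest y) tin; origin at the centre of its underside. Tins weigh about 0.18 to 0.8 kg with their hidden contents (loose by 2 to 3 mm inside); any of the three can be the heaviest, and it is at least 0.15 kg heavier than each of the others.
- tin_middle_center (a point): The middle of three outwardly identical closed round steel tins of screws with a paper band: diameter 58, height 80, standing on the board at the start; lids do not come off. This point is on its axis, half-way up (40 above its foot); z axis up the tin.
- tin_middle: The same middle tin; origin at the centre of its underside. Tins weigh about 0.18 to 0.8 kg with their hidden contents (loose by 2 to 3 mm inside); any of the three can be the heaviest, and it is at least 0.15 kg heavier than each of the others.
- tin_right_center (a point): The rightmost (smallest y) of three outwardly identical closed round steel tins of screws with a paper band: diameter 58, height 80, standing on the board at the start; lids do not come off. This point is on its axis, half-way up (40 above its foot); z axis up the tin.
- tin_right: The same rightmost (smallest y) tin; origin at the centre of its underside. Tins weigh about 0.18 to 0.8 kg with their hidden contents (loose by 2 to 3 mm inside); any of the three can be the heaviest, and it is at least 0.15 kg heavier than each of the others.
- carton: Open-topped cardboard carton, fixed to the bench, 200 long (its x) by 160 wide (its y) by 100 high, walls 4; origin at the centre of its underside. Its x axis points roughly away from the robot.
- carton_top (a point): Centre of the closed carton's top, 108 above the bench.
- narrow_flap (a joint): Angle of the narrow flap, rad: 0 = flat over the opening, 1.57 = upright, more = leaning outward (limit 2.3); starts 1.7 to 2.15. Cardboard 196 long, 60 deep from the crease to its free edge, 4 thick, hinged along the carton's -y (right-hand) top edge. Stiff crease (0.05 N m): it stays where left and folds under about 1 N at the free edge.
- narrow_flap_hinge (a point): Middle of the narrow flap's crease, 102 above the bench, fixed to the carton; axes as the carton's: the flap closes towards the carton's +y.
- narrow_flap_edge (a point): Middle of the narrow flap's free edge, 60 from the crease; moves with the flap.
- wide_flap (a joint): Angle of the wide flap, same meaning; starts 1.7 to 2.15. Cardboard 196 long, 120 deep, 4 thick, hinged along the carton's +y (left-hand) top edge, same stiff crease; when shut it lies over the narrow flap's margin.
- wide_flap_hinge (a point): Middle of the wide flap's crease, 106 above the bench, fixed to the carton; the flap closes towards the carton's -y.
- wide_flap_edge (a point): Middle of the wide flap's free edge, 120 from the crease; moves with the flap.
- board: Plywood board fixed flat on the bench, 280 (its x) by 400 (its y), 12 thick, its top 12 above the bench; the tins, the pencil and the file lie on it. Origin at the centre of its underside.
- pencil: Bystander: flat carpenter's pencil, about 160 x 12 x 8, lying along its x between the left and middle tins; origin at the centre of its underside.
- file: Bystander: small file with wooden handle, about 190 x 18 x 18, lying along its x between the middle and right tins; origin at its underside, near mid-length.
- oil_can: Bystander: brass oil can, diameter 64, 135 high with its bent spout; origin under its centre.
- paint_pot: Bystander: closed paint pot, diameter 72, 90 high; origin under its centre.
- toy_car: Bystander: wooden toy car, about 120 x 68 x 70; origin under its centre.

How it is judged:
By the outcome, as a careful person would: the job done as asked, in the order asked, and still so for the second after the job is handed in, while the arm keeps its last pose, push and grip.
It also fails if it takes over 72 s, if anything falls off the work surface, if the arm or the gripper's body presses on something with over 40 N, if the wrist force passes 120 N, or if a joint passes its speed limit or range.

ROBOT

A 6-joint arm with a two-finger parallel gripper is mounted at the origin on the work surface. World frame = base frame: x ahead of the robot, y to its left, z up, the work surface at z = 0. Lengths are in m, angles in degrees, forces in N, time in s.
With the tool pointing down it reaches from about 0.3 to 0.75 m from the base axis. Payload 8.5 kg.
Tool frame: the origin (TCP) lies midway between the tips of the shut fingers; the grasp point (between the pads) lies 19 mm behind it (env.tcp_to_grasp is the z of the grasp point in the tool frame, in m); z points along the fingers, y is the line along which they close (so a half turn about z gives the same grasp; the last joint's range is limited). The gripper opens to 85 mm and grips with 20 to 120 N. Pads are 22 mm wide; open, the fingers measure 114 mm over their backs; the gripper's body (76 mm by 85 mm) begins 54 mm behind the grasp point. The pads swing forward as they close: fully open they stand 13 mm farther back than shut.
Start: joints at [-75.476, 21.807, 74.336, -0, 83.858, -12.336], TCP at [0.248, -0.491, 0.231] pointing down, gripper open.
Joint ranges: [-178.18, 178.18], [-50.72, 133.34], [12.68, 142.11], [-81.47, 261.47], [9.98, 163.14], [-165.26, 165.26]. Speed limits (degrees/s): [136.94, 136.94, 180, 180, 180, 180].

INTERFACE

Orientations are given as a 3x3 rotation matrix whose columns are the frame's x, y, z axes.
In Python, from rig import env, imaging, job, models gives the robot as it stands. The module is installed in compiled form; this text tells all that it offers.
- The arm moves only by the tool jog_arm, never from a script. Its argument "plan" is text: rows parted by semicolons, each of 7 numbers parted by spaces: the turn, a rotation vector about the tool's x, y, z in degrees, then the shift along the tool's x, y, z in cm, then the closure in counts, from 0 (fully open) to 255 (shut). In form: rx ry rz x y z claw; .... A call has 1 to 10 rows; each row shifts and turns the commanded pose from where the row before left it, along the tool's axes as they then stand; what a row does not reach is not made up. A row lasts 1/12 s, in which the tool goes at most 41.7 mm and 7.16 degrees, less where a joint would pass 70% of its speed; a pose out of reach is approached as far as the arm can. A call with a gripper value outside its range is refused whole. The fingers move at their own pace and stop on an object; "grip_force" is the grip in N (left out, the last holds). Time passes only in rows, so rows that do not move let the fingers close. It gives the time, the measured TCP pose, the force, the opening and the grip force at its end, in the units of the state.
- env.observe(): the state, without advancing time (a new reading comes with each control period).
- imaging.get_image(name): name is "scene" or "top" or "wrist"; returns a dict with "pixels" (480x640x3 uint8, red, green, blue), "depth" (480x640 float32, m along the optical axis (not along the pixel's ray), 0 where there is no reading), "fov_y" (degrees; the focal length in pixels is half the picture's height over the tangent of half this angle, whatever the lens; pixels are square), "cx", "cy" (the principal point, pixels), "world_from_camera" (4x4, takes a point from camera to world coordinates). Camera axes: x right, y down, z forward; pixel columns grow to the right and rows downward; lengths in m; the calibration is good to about 2 mm. A picture is of the moment at which its call begins.
- job.close_job(): hands the job in; it is judged then, once.
Trained networks look in the newest picture that a camera, given by its name, has taken for a name from the list of things; names that differ only in an ending like _2 or _b are one class to them, and where a whole thing is asked for, a point or a joint stands for the part that bears it (a point fixed in the world has none). Each returns a list of dicts, best first, with "confidence" (0 to 1); they miss things now and then, are a little off and sometimes report something else, mostly with a low value. They report only what shows in the picture. A call takes as long as a camera call.
- models.outline_of(camera, query): "region" (480x640 bool, what is visible of it) and "bbox" ([centre column, centre row, width, height] in pixels, round what is visible of it).
- models.tip_of(camera, query): "at" ([column, row] in pixels: a listed point, or the origin of a listed thing).
The state is a dict: "time_s": time; "q": joint angles; "qvel": joint speeds; "joint_efforts": joint torques, N m; "position": TCP position; "tool_rot": TCP orientation; "ft_force": force on the tool from outside, world axes, zero at the start; "wrist_torque": the same for the moment, N m; "grip_width": finger opening in m; "gripper_force": force on a finger pad.
Only numpy, scipy, OpenCV 4.12 (cv2) and the standard library are available. Lean on these libraries where they do the work, as an engineer would, in place of code of your own. Each camera call takes 0.05 s, during which the arm holds its last target. There are 200 camera calls.

## Working session

There is one attempt and no reset: what is moved stays moved. The work goes in short steps, Python scripts to look and compute and a tool call to move; the robot and the scene stay as the last step left them, time stands still between calls to the robot, and variables do not carry over. Pictures are saved under pics/ and viewed, at most 10 in all, crops included, and the job is handed in when it is done.

Besides the shell and the picture viewer there is one more tool, called after "Emit:" as a command line: name --argument value ..., lists and objects as JSON in quotes. jog_arm: Moves the arm, as the interface text tells. Its arguments: {"type":"object","properties":{"plan":{"type":"string"},"grip_force":{"type":"number"}},"required":["plan"]}

```bash
mkdir -p pics; cat > h.py <<'E'
import numpy as np, cv2
from rig import env, imaging, job, models
def cam(n):
    return imaging.get_image(n)
def pts(im):
    h,w=im["depth"].shape; f=h/2/np.tan(np.radians(im["fov_y"])/2)
    u,v=np.meshgrid(np.arange(w),np.arange(h)); d=im["depth"]
    P=np.stack([(u-im["cx"])/f*d,(v-im["cy"])/f*d,d],-1)
    T=np.array(im["world_from_camera"]); W=P@T[:3,:3].T+T[:3,3]; W[d==0]=np.nan
    return W
def save(im,n): cv2.imwrite("pics/"+n+".png",im["pixels"][:,:,::-1])
E
cat > a.py <<'E'
from h import *
np.set_printoptions(precision=4,suppress=True)
s=env.observe(); print(s["position"],s["tool_rot"],s["ft_force"],env.tcp_to_grasp,s["grip_width"])
for c in ["top","scene"]:
    im=cam(c); save(im,c+"0"); W=pts(im)
    print(c,np.array(im["world_from_camera"])[:3,3])
    for q in ["tin_left","tin_middle","tin_right","carton","narrow_flap","wide_flap","pencil","file","oil_can","paint_pot","toy_car","board"]:
        for o in models.outline_of(c,q)[:2]:
            p=W[o["region"]]; p=p[~np.isnan(p[:,0])]
            if len(p): print(q,round(o["confidence"],2),np.round(o["bbox"]),"med",np.median(p,0),"lo",np.percentile(p,2,axis=0),"hi",np.percentile(p,98,axis=0))
    for q in ["narrow_flap_hinge","narrow_flap_edge","wide_flap_hinge","wide_flap_edge"]:
        for o in models.tip_of(c,q)[:1]:
            u,v=np.round(o["at"]).astype(int); print(q,o["confidence"],u,v,W[np.clip(v,0,479),np.clip(u,0,639)])
E
python3 a.py
```

```text
[ 0.2484 -0.4904  0.2307] [[ 0.8921  0.4518 -0.0004]
 [ 0.4518 -0.8921  0.0014]
 [ 0.0003 -0.0014 -1.    ]] [-1.1924  0.0392 -0.5813] -0.0187 0.08539417022019938
top [ 0.5043 -0.0608  0.9907]
tin_left 0.93 [316. 278.  29.  31.] med [ 0.5626 -0.0317  0.0932] lo [ 0.5356 -0.0582  0.016 ] hi [ 0.5905 -0.0042  0.0965]
tin_left 0.49 [163. 300. 161. 123.] med [0.513  0.2876 0.1001] lo [0.4165 0.1106 0.0026] hi [0.612 0.347 0.212]
tin_middle 0.88 [388. 277.  35.  37.] med [ 0.5651 -0.1681  0.0931] lo [ 0.5385 -0.197   0.0154] hi [ 0.5928 -0.1416  0.0965]
tin_right 0.67 [464. 329.  39.  39.] med [ 0.4768 -0.3126  0.0924] lo [ 0.4492 -0.3486  0.013 ] hi [ 0.5031 -0.2908  0.0963]
tin_right 0.42 [387. 278.  32.  37.] med [ 0.5654 -0.1681  0.0931] lo [ 0.5391 -0.197   0.0371] hi [ 0.5928 -0.1416  0.0965]
carton 0.79 [161. 300. 170. 126.] med [0.5133 0.2877 0.1   ] lo [0.4162 0.1098 0.0021] hi [0.6125 0.3482 0.2121]
narrow_flap 0.68 [232. 306.  24. 106.] med [0.5017 0.1184 0.136 ] lo [0.415  0.1024 0.105 ] hi [0.5983 0.1383 0.1569]
narrow_flap 0.58 [316. 278.  33.  32.] med [ 0.5639 -0.0317  0.09
[... 2953 characters left out ...]
_can 0.87 [369. 257.  31.  54.] med [ 0.7684 -0.0715  0.0476] lo [ 0.7333 -0.0861  0.0003] hi [ 0.7931 -0.0081  0.0988]
paint_pot 0.57 [174. 341.  45.  58.] med [ 0.5488 -0.4635  0.071 ] lo [ 0.5025 -0.4848  0.0026] hi [ 0.5682 -0.42    0.092 ]
paint_pot 0.49 [298. 229.  27.  36.] med [ 0.5744 -0.0496  0.068 ] lo [ 0.5265 -0.0627  0.011 ] hi [ 0.5946 -0.0039  0.0947]
board 0.9 [247. 282. 200. 142.] med [ 0.5584 -0.2081  0.0119] lo [ 0.3901 -0.3719  0.0047] hi [0.6628 0.0145 0.0156]
narrow_flap_hinge 0.9 310 179 [0.5087 0.1377 0.0874]
narrow_flap_edge 0.74 196 290 [ 0.5    -0.3354  0.0695]
wide_flap_hinge 0.7 340 150 [ 0.4309  0.4768 -0.0007]
wide_flap_edge 0.64 350 108 [0.5255 0.3442 0.2084]
```

```bash
cat > b.py <<'E'
from h import *
np.set_printoptions(precision=4,suppress=True)
W=pts(cam("top"))
for q in ["tin_left","tin_middle","tin_right"]:
    p=W[models.outline_of("top",q)[0]["region"]]; p=p[p[:,2]>.088]
    print(q,cv2.minEnclosingCircle(p[:,:2].astype(np.float32)),p.mean(0))
for q in ["narrow_flap","wide_flap"]:
    p=W[models.outline_of("top",q)[0]["region"]]; p=p[p[:,2]>.112]
    m=p.mean(0);u,s,v=np.linalg.svd(p-m,full_matrices=False)
    n=v[2]; print(q,m,"long",v[0],"normal",n,"ang from horiz",np.degrees(np.arccos(abs(n[2]))))
E
python3 b.py
```

```text
tin_left ((0.513401448726654, 0.2279198318719864), 0.15667107701301575) [0.5153 0.2834 0.1537]
tin_middle ((0.5131153464317322, -0.16975054144859314), 0.17753656208515167) [ 0.554  -0.1629  0.0928]
tin_right ((0.4761662185192108, -0.32012587785720825), 0.03040381148457527) [ 0.4762 -0.3195  0.0932]Traceback (most recent call last):
  File "b.py", line 8, in <module>
    p=W[models.outline_of("top",q)[0]["region"]]; p=p[p[:,2]>.112]
        ~~~~~~~~~~~~~~~~~~~~~~~~~~^^^
IndexError: list index out of range
```

Emit:
jog_arm --plan "0 0 6.7 0 0 -2 255;0 0 6.7 0 0 0 255;0 0 6.7 0 0 0 255;0 0 6.7 0 0 0 255;0 0 0 2 -4 0 255;0 0 0 2 -4 0 255;0 0 0 2 -4 0 255;0 0 0 2 -4 0 255;0 0 0 2 -4 0 255;0 0 0 2 -4 0 255"

```text
time_s: 2.78
position: [0.3605, -0.2651, 0.2515]
tool_rot: [[1.0, 0.001, 0.0], [0.001, -1.0, -0.0], [0.0, 0.0, -1.0]]
ft_force: [0.7, -0.4, 0.3]
grip_width: 0.0
gripper_force: 0.0
```

View pics/top0.png

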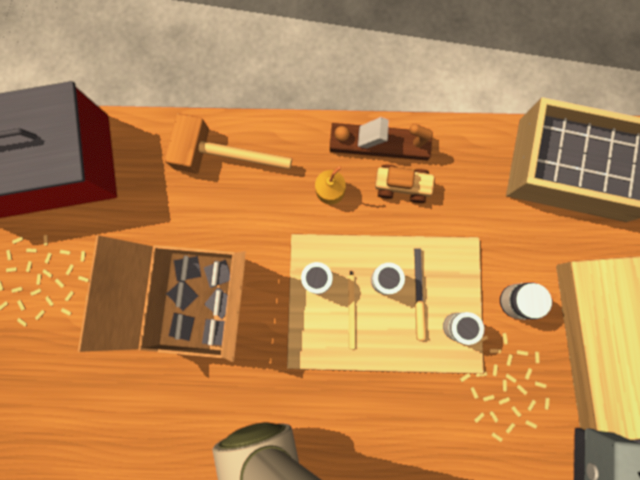

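Emit:
jog_arm --plan "0 0 0 1.6 -3.7 0 255;0 0 0 1.6 -3.7 0 255;0 0 0 1.6 -3.7 0 255;0 0 0 1.6 -3.7 0 255;0 0 0 1.6 -3.7 0 255;0 0 0 1.6 -3.7 0 255;0 0 0 1.6 -3.7 0 255;0 0 0 1.6 -3.7 0 255;0 0 0 1.6 -3.5 0 255;0 0 0 0 0 4 255"

```text
time_s: 3.62
position: [0.5086, 0.0691, 0.2168]
tool_rot: [[1.0, 0.007, 0.015], [0.007, -1.0, 0.0], [0.015, -0.0, -1.0]]
ft_force: [1.0, -0.3, -0.5]
grip_width: -0.0001
gripper_force: 0.0
```

Emit:
jog_arm --plan "0 0 0 0 0 4 255;0 0 0 0 0 3.5 255;0 0 0 0 -1 0 255;0 0 0 0 -1.5 0 255;0 0 0 0 -1.5 0 255;0 0 0 0 -1.5 0 255;0 0 0 0 -1.5 0 255;0 0 0 0 -1.5 0 255;0 0 0 0 -1 0 255;0 0 0 0 0 0 255"

```text
time_s: 4.45
position: [0.504, 0.161, 0.1379]
tool_rot: [[1.0, 0.003, 0.002], [0.003, -1.0, 0.001], [0.002, -0.001, -1.0]]
ft_force: [-0.3, 0.3, 0.1]
grip_width: 0.0
gripper_force: 0.0
```

Emit:
jog_arm --plan "0 0 0 0 -1 0.7 255;0 0 0 0 -0.8 0.8 255;0 0 0 0 -0.4 0.8 255;0 0 0 0 0 0.6 255;0 0 0 0 0 0.4 255;0 0 0 0 0 0 255;0 0 0 0 0 0 255"

```text
time_s: 5.03
position: [0.5033, 0.1816, 0.1039]
tool_rot: [[1.0, 0.001, -0.0], [0.001, -1.0, 0.001], [-0.0, -0.001, -1.0]]
ft_force: [-4.5, 2.1, 10.5]
grip_width: -0.0003
gripper_force: 5.4
```

```bash
cat > c.py <<'E'
from h import *
import sys
im=cam("scene"); W=pts(im); print(env.observe()["ft_force"])
a=im["pixels"][60:240,220:460,::-1]; cv2.imwrite("pics/%s.png"%sys.argv[1],cv2.resize(a,None,fx=3,fy=3))
W=pts(cam("top"))
for y in np.arange(.1,.36,.01):
    m=(abs(W[...,0]-float(sys.argv[2]))<.012)&(abs(W[...,1]-y)<.005)
    if m.any(): print("%.2f %.3f"%(y,np.median(W[m][:,2])),end="; ")
E
python3 c.py n1 0.46
```

```text
[-3.95142989  3.21460897 10.40706088]
0.10 0.001; 0.11 0.002; 0.12 0.402; 0.13 0.431; 0.14 0.072; 0.15 0.105; 0.16 0.107; 0.17 0.107; 0.18 0.378; 0.19 0.385; 0.20 0.384; 0.21 0.387; 0.22 0.405; 0.23 0.428; 0.24 0.425; 0.35 0.213;
```

View pics/n1.png

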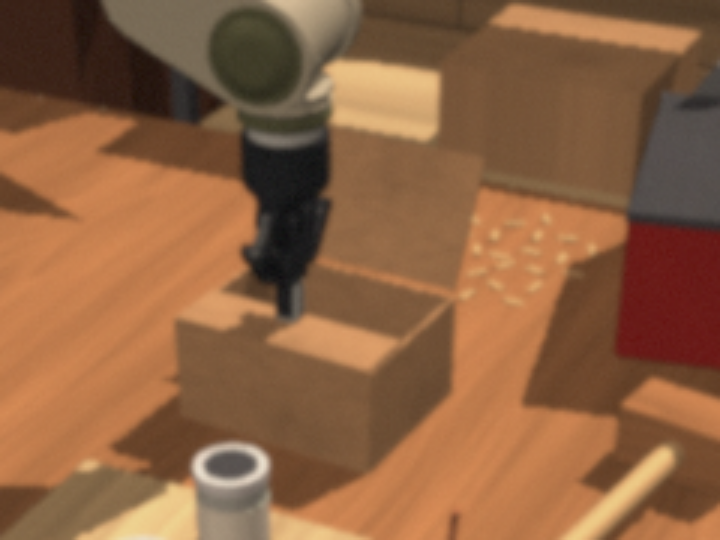

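The narrow flap lies flat (top 0.105–0.107). Next: over the wide flap and behind it.

Emit:
jog_arm --plan "0 0 0 0 0 -4 255;0 0 0 0 0 -4 255;0 0 0 0 0 -4 255;0 0 0 0 0 -4 255;0 0 0 0.2 -4 0 255;0 0 0 0.2 -4 0 255;0 0 0 0.2 -4 0 255;0 0 0 0.2 -4 0 255;0 0 0 0.2 -4 0 255;0 0 0 0.2 -3 0 255"

```text
time_s: 5.97
position: [0.5149, 0.4138, 0.2622]
tool_rot: [[1.0, 0.002, -0.001], [0.002, -1.0, -0.0], [-0.001, 0.0, -1.0]]
ft_force: [1.2, 0.3, 0.0]
grip_width: 0.0
gripper_force: 0.0
```

Emit:
jog_arm --plan "0 0 0 0 0 0 255;0 0 0 0 0 4 255;0 0 0 0 0 4 255;0 0 0 0 0 1.5 255;0 0 0 0 2 0 255;0 0 0 0 2 0 255;0 0 0 0 2 0 255;0 0 0 0 2 0 255;0 0 0 0 2 0 255;0 0 0 0 2 0 255"

```text
time_s: 6.8
position: [0.5153, 0.2896, 0.1678]
tool_rot: [[1.0, 0.0, -0.001], [0.0, -1.0, -0.0], [-0.001, 0.0, -1.0]]
ft_force: [0.6, -0.1, -0.3]
grip_width: -0.0001
gripper_force: 0.0
```

Emit:
jog_arm --plan "0 0 0 0 2 0 255;0 0 0 0 2 0.5 255;0 0 0 0 2 0.8 255;0 0 0 0 2 1 255;0 0 0 0 1.5 1.5 255;0 0 0 0 1.5 1.5 255;0 0 0 0 0.5 1 255;0 0 0 0 0 0 255"

```text
time_s: 7.47
position: [0.5153, 0.1754, 0.1074]
tool_rot: [[1.0, -0.001, 0.001], [-0.001, -1.0, 0.002], [0.001, -0.002, -1.0]]
ft_force: [-8.6, 0.1, 19.8]
grip_width: 0.0001
gripper_force: 9.3
```

Emit:
jog_arm --plan "0 0 0 0 0 -2 255;0 0 0 0 -2 0 255;0 0 0 0 0 0.5 255;0 0 0 0 0 1.2 255;0 0 0 0 0 0 255;0 0 0 0 0 -3 255;0 0 0 0 4 -4 255;0 0 0 0 4 -4 0;0 0 0 0 4 -2 0;0 0 0 0 4 0 0"

```text
time_s: 8.3
position: [0.5165, 0.0584, 0.2189]
tool_rot: [[1.0, 0.002, 0.006], [0.002, -1.0, -0.001], [0.006, 0.001, -1.0]]
ft_force: [0.7, -0.3, 0.3]
grip_width: 0.0359
gripper_force: 0.0
```

```bash
python3 c.py n2 0.45
```

```text
[ 2.21775153 -5.27988593  0.86869586]
0.10 0.493; 0.11 0.530; 0.12 0.532; 0.13 0.001; 0.14 0.087; 0.15 0.105; 0.16 0.105; 0.17 0.105; 0.18 0.108; 0.19 0.109; 0.20 0.109; 0.28 0.110; 0.29 0.109; 0.30 0.108; 0.34 0.002; 0.35 0.001;
```

View pics/n2.png

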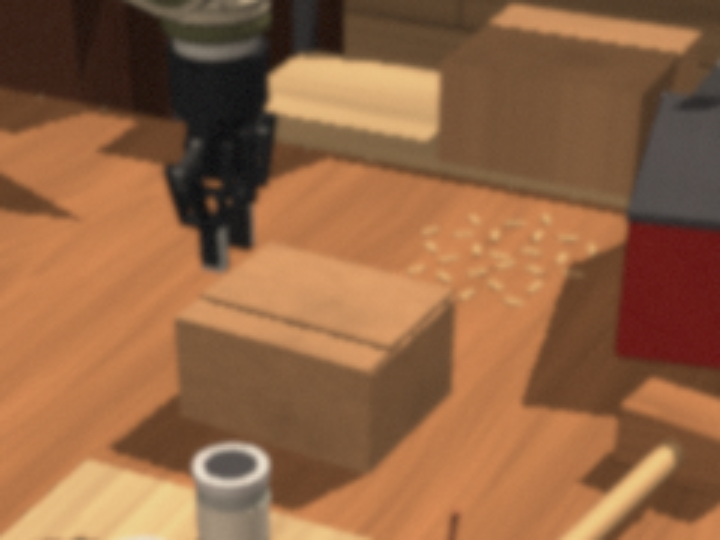

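Both flaps are flat, wide over narrow (step visible at y≈0.175). Now to the left tin.

Emit:
jog_arm --plan "0 0 0 1.5 3 0 0;0 0 0 1.6 3 0 0;0 0 0 1.5 2.95 0 0;0 0 0 0 0 4 0;0 0 0 0 0 0 0;0 0 0 0 0 0 0;0 0 0 0 0 0 0" --grip_force 60

```text
time_s: 8.98
position: [0.5616, -0.0287, 0.1766]
tool_rot: [[1.0, 0.002, -0.0], [0.002, -1.0, 0.0], [-0.0, -0.0, -1.0]]
ft_force: [-0.4, 0.1, 0.2]
grip_width: 0.0853
gripper_force: 0.0
```

```bash
cat > d.py <<'E'
from h import *
np.set_printoptions(precision=3,suppress=True)
F=[];J=[];Tq=[]
for i in range(10):
    cam("top"); s=env.observe(); F.append(s["ft_force"]);J.append(s["joint_efforts"]);Tq.append(s["wrist_torque"])
F=np.array(F);print("F",F.mean(0),"sd",F.std(0)); print("J",np.mean(J,0),"sd",np.std(J,0));print(s["position"],s["grip_width"],s["time_s"])
E
python3 d.py; python3 - <<'E'
from h import *
W=pts(cam("wrist"))
for lo in (.088,):
    m=(W[...,2]>lo)&(W[...,2]<.1)&(np.hypot(W[...,0]-.563,W[...,1]+.031)<.05); p=W[m][:,:2]
    print(len(p),cv2.minEnclosingCircle(p.astype(np.float32)) if len(p) else 0)
E
```

```text
F [-0.05  -0.189 -0.058] sd [0.366 0.605 0.561]
J [ -0.07  -46.756 -21.721  -0.001   0.006   0.001] sd [0.184 0.523 0.187 0.004 0.003 0.   ]
[ 0.562 -0.029  0.176] 0.08556089029573909 9.4833
5579 ((0.562395453453064, -0.03081342577934265), 0.0300242118537426)
```

Emit:
jog_arm --plan "0 0 0 0 0.2 4 0;0 0 0 0 0 4 0;0 0 0 0 0 3 0;0 0 0 0 0 2 0;0 0 0 0 0 0 230;0 0 0 0 0 0 230;0 0 0 0 0 0 230;0 0 0 0 0 0 230;0 0 0 0 0 0 230;0 0 0 0 0 0 230" --grip_force 60

```text
time_s: 10.37
position: [0.5625, -0.0316, 0.0472]
tool_rot: [[1.0, 0.001, 0.002], [0.001, -1.0, -0.001], [0.002, 0.001, -1.0]]
ft_force: [-0.4, -1.3, 3.6]
grip_width: 0.0563
gripper_force: 65.7
```

Emit:
jog_arm --plan "0 0 0 0 0 0 230;0 0 0 0 0 0 230;0 0 0 0 0 -0.5 230;0 0 0 0 0 -1 230;0 0 0 0 0 -1 230;0 0 0 0 0 -1 230;0 0 0 0 0 -0.5 230;0 0 0 0 0 0 230;0 0 0 0 0 0 230;0 0 0 0 0 0 230"

```text
time_s: 11.2
position: [0.5615, -0.0313, 0.0855]
tool_rot: [[1.0, 0.001, -0.001], [0.001, -1.0, 0.0], [-0.001, -0.0, -1.0]]
ft_force: [0.0, 0.1, -7.1]
grip_width: 0.0566
gripper_force: 65.7
```

```bash
python3 d.py
```

```text
F [ 0.115 -0.065 -6.885] sd [0.542 0.381 0.532]
J [  0.006 -52.879 -20.476   0.002  -0.005   0.   ] sd [0.008 0.142 0.043 0.    0.002 0.   ]
[ 0.562 -0.031  0.086] 0.056619087059850394 11.7
```

Emit:
jog_arm --plan "0 0 0 0 0 1 230;0 0 0 0 0 1 230;0 0 0 0 0 1 230;0 0 0 0 0 0.5 230;0 0 0 0 0 0.3 230;0 0 0 0 0 0.2 230;0 0 0 0 0 0 230;0 0 0 0 0 0 230;0 0 0 0 0 0 0;0 0 0 0 0 0 0"

```text
time_s: 12.53
position: [0.5626, -0.0316, 0.0466]
tool_rot: [[1.0, 0.001, 0.002], [0.001, -1.0, -0.001], [0.002, 0.001, -1.0]]
ft_force: [0.9, -0.3, 0.4]
grip_width: 0.0786
gripper_force: 0.0
```

Emit:
jog_arm --plan "0 0 0 0 0 0 0;0 0 0 0 0 0 0;0 0 0 0 0 0 0;0 0 0 0 0 0 0;0 0 0 0 0 -2 0;0 0 0 0 0 -3 0;0 0 0 0 0 -4 0;0 0 0 0 0 -4 0;0 0 0 0.1 4 0 0;0 0 0 0.1 4 0 0"

```text
time_s: 13.37
position: [0.5649, -0.1112, 0.1788]
tool_rot: [[1.0, 0.005, 0.005], [0.005, -1.0, -0.002], [0.005, 0.002, -1.0]]
ft_force: [0.3, -0.5, -0.6]
grip_width: 0.0854
gripper_force: 0.0
```

Emit:
jog_arm --plan "0 0 0 0.1 4 0 0;0 0 0 0 1.8 0 0;0 0 0 0 0 0 0;0 0 0 0 0 0 0"

```text
time_s: 13.7
position: [0.5647, -0.17, 0.1756]
tool_rot: [[1.0, -0.001, -0.0], [-0.001, -1.0, 0.001], [-0.0, -0.001, -1.0]]
ft_force: [1.3, 0.5, -0.6]
grip_width: 0.0852
gripper_force: 0.0
```

```bash
cat > e.py <<'E'
from h import *
import sys
x,y=map(float,sys.argv[1:3])
im=cam("wrist");save(im,"w%s"%sys.argv[3]);W=pts(im)
m=(W[...,2]>.088)&(W[...,2]<.1)&(np.hypot(W[...,0]-x,W[...,1]-y)<.05); p=W[m][:,:2]
print(env.observe()["position"],len(p),cv2.minEnclosingCircle(p.astype(np.float32)) if len(p) else 0)
W=pts(cam("top"))
m=(W[...,2]>.088)&(W[...,2]<.1)&(np.hypot(W[...,0]-.562,W[...,1]+.031)<.05); p=W[m]
print("left tin",len(p),p.mean(0) if len(p) else 0)
E
python3 e.py .5655 -.169 m
```

```text
[ 0.56482552 -0.16898678  0.17568495] 5610 ((0.5653809309005737, -0.17014653980731964), 0.03007773868739605)
left tin 737 [ 0.5631483  -0.03058208  0.09333051]
```

Left tin stands; middle tin is centred.

Emit:
jog_arm --plan "0 0 0 0 0.1 4 0;0 0 0 0 0 4 0;0 0 0 0 0 3 0;0 0 0 0 0 1.9 0;0 0 0 0 0 0 230;0 0 0 0 0 0 230;0 0 0 0 0 0 230;0 0 0 0 0 0 230;0 0 0 0 0 0 230;0 0 0 0 0 0 230" --grip_force 60

```text
time_s: 14.63
position: [0.5657, -0.1703, 0.0484]
tool_rot: [[1.0, 0.001, 0.003], [0.001, -1.0, -0.001], [0.003, 0.001, -1.0]]
ft_force: [0.3, 2.4, 7.0]
grip_width: 0.0568
gripper_force: 65.0
```

Emit:
jog_arm --plan "0 0 0 0 0 0 230;0 0 0 0 0 0 230;0 0 0 0 0 -0.5 230;0 0 0 0 0 -1 230;0 0 0 0 0 -1 230;0 0 0 0 0 -1 230;0 0 0 0 0 -0.5 230;0 0 0 0 0 0 230;0 0 0 0 0 0 230;0 0 0 0 0 0 230"

```text
time_s: 15.47
position: [0.5647, -0.1703, 0.0865]
tool_rot: [[1.0, 0.001, -0.001], [0.001, -1.0, 0.0], [-0.001, -0.0, -1.0]]
ft_force: [0.2, -0.6, -4.3]
grip_width: 0.0568
gripper_force: 64.7
```

```bash
python3 d.py
```

```text
F [ 0.191 -0.089 -3.977] sd [0.606 0.443 0.397]
J [  0.002 -53.89  -20.39    0.002  -0.      0.   ] sd [0.005 0.148 0.044 0.    0.001 0.   ]
[ 0.565 -0.17   0.087] 0.05690264374193419 15.9667
```

Emit:
jog_arm --plan "0 0 0 0 0 1 230;0 0 0 0 0 1 230;0 0 0 0 0 1 230;0 0 0 0 0 0.5 230;0 0 0 0 0 0.3 230;0 0 0 0 0 0.2 230;0 0 0 0 0 0 230;0 0 0 0 0 0 230;0 0 0 0 0 0 0;0 0 0 0 0 0 0"

```text
time_s: 16.8
position: [0.5654, -0.1706, 0.0473]
tool_rot: [[1.0, 0.001, 0.001], [0.001, -1.0, -0.001], [0.001, 0.001, -1.0]]
ft_force: [0.2, -0.3, -0.2]
grip_width: 0.0788
gripper_force: 0.0
```

Emit:
jog_arm --plan "0 0 0 0 0 0 0;0 0 0 0 0 0 0;0 0 0 0 0 0 0;0 0 0 0 0 0 0;0 0 0 0 0 -2 0;0 0 0 0 0 -3 0;0 0 0 0 0 -4 0;0 0 0 0 0 -4 0;0 0 0 -2.2 3.5 0 0;0 0 0 -2.2 3.5 0 0"

```text
time_s: 17.63
position: [0.5219, -0.2404, 0.1795]
tool_rot: [[1.0, 0.005, 0.005], [0.005, -1.0, -0.003], [0.005, 0.003, -1.0]]
ft_force: [0.1, -1.4, -1.5]
grip_width: 0.0853
gripper_force: 0.0
```

Emit:
jog_arm --plan "0 0 0 -2.2 3.5 0 0;0 0 0 -2.2 3.5 0 0;0 0 0 0 1 0 0;0 0 0 0 0 0 0;0 0 0 0 0 0 0"

```text
time_s: 18.05
position: [0.4771, -0.3205, 0.1767]
tool_rot: [[1.0, 0.0, 0.0], [0.0, -1.0, 0.001], [0.0, -0.001, -1.0]]
ft_force: [-0.1, 0.5, 0.5]
grip_width: 0.0854
gripper_force: 0.0
```

```bash
python3 e.py .4765 -.32 r
```

```text
[ 0.4774601  -0.31968608  0.17674686] 5490 ((0.4741135239601135, -0.31976082921028137), 0.030358748510479927)
left tin 739 [ 0.5631608  -0.0306311   0.09342909]
```

Emit:
jog_arm --plan "0 0 0 -0.2 0 4 0;0 0 0 0 0 4 0;0 0 0 0 0 3 0;0 0 0 0 0 1.9 0;0 0 0 0 0 0 230;0 0 0 0 0 0 230;0 0 0 0 0 0 230;0 0 0 0 0 0 230;0 0 0 0 0 0 230;0 0 0 0 0 0 230" --grip_force 60

```text
time_s: 18.98
position: [0.4757, -0.3206, 0.0492]
tool_rot: [[1.0, 0.001, 0.002], [0.001, -1.0, -0.001], [0.002, 0.001, -1.0]]
ft_force: [1.4, 2.5, 5.0]
grip_width: 0.0565
gripper_force: 64.6
```

Emit:
jog_arm --plan "0 0 0 0 0 0 230;0 0 0 0 0 0 230;0 0 0 0 0 -0.5 230;0 0 0 0 0 -1 230;0 0 0 0 0 -1 230;0 0 0 0 0 -1 230;0 0 0 0 0 -0.5 230;0 0 0 0 0 0 230;0 0 0 0 0 0 230;0 0 0 0 0 0 230"

```text
time_s: 19.82
position: [0.4749, -0.3203, 0.0875]
tool_rot: [[1.0, 0.001, -0.001], [0.001, -1.0, 0.001], [-0.001, -0.001, -1.0]]
ft_force: [0.6, -0.4, -2.5]
grip_width: 0.0564
gripper_force: 64.3
```

```bash
python3 d.py
```

```text
F [ 0.29   0.042 -2.605] sd [0.528 0.388 0.364]
J [  0.003 -51.366 -19.592  -0.001   0.004   0.   ] sd [0.006 0.142 0.04  0.    0.001 0.   ]
[ 0.475 -0.32   0.088] 0.05663418419252082 20.3167
```

Left is heaviest (6.9 N against 4.0 and 2.6). Put the right one back and fetch the left.

Emit:
jog_arm --plan "0 0 0 0 0 1 230;0 0 0 0 0 1 230;0 0 0 0 0 1 230;0 0 0 0 0 0.5 230;0 0 0 0 0 0.3 230;0 0 0 0 0 0.2 230;0 0 0 0 0 0 230;0 0 0 0 0 0 230;0 0 0 0 0 0 0;0 0 0 0 0 0 0"

```text
time_s: 21.15
position: [0.4753, -0.3207, 0.0481]
tool_rot: [[1.0, 0.001, 0.001], [0.001, -1.0, -0.001], [0.001, 0.001, -1.0]]
ft_force: [-0.2, 0.7, -0.1]
grip_width: 0.0785
gripper_force: 0.0
```

Emit:
jog_arm --plan "0 0 0 0 0 0 0;0 0 0 0 0 0 0;0 0 0 0 0 0 0;0 0 0 0 0 0 0;0 0 0 0 0 -2 0;0 0 0 0 0 -3 0;0 0 0 0 0 -4 0;0 0 0 0 0 -4 0;0 0 0 1.1 -3.6 0 0;0 0 0 1.1 -3.6 0 0"

```text
time_s: 21.98
position: [0.4976, -0.2494, 0.1802]
tool_rot: [[1.0, -0.002, 0.004], [-0.002, -1.0, -0.003], [0.004, 0.003, -1.0]]
ft_force: [0.7, 0.5, -1.1]
grip_width: 0.0854
gripper_force: 0.0
```

Emit:
jog_arm --plan "0 0 0 1.1 -3.6 0 0;0 0 0 1.1 -3.6 0 0;0 0 0 1.1 -3.6 0 0;0 0 0 1.1 -3.6 0 0;0 0 0 1.1 -3.6 0 0;0 0 0 1.1 -3.6 0 0;0 0 0 0 0 0 0;0 0 0 0 0 0 0"

```text
time_s: 22.65
position: [0.563, -0.0307, 0.1777]
tool_rot: [[1.0, 0.004, -0.0], [0.004, -1.0, -0.0], [-0.0, 0.0, -1.0]]
ft_force: [0.3, -0.5, 0.0]
grip_width: 0.0857
gripper_force: 0.0
```

```bash
python3 e.py .5625 -.031 l
```

```text
[ 0.56278106 -0.03205204  0.17773354] 5471 ((0.5615672469139099, -0.030252987518906593), 0.030108807608485222)
left tin 0 0
```

Emit:
jog_arm --plan "0 0 0 0 -0.1 4 0;0 0 0 0 0 4 0;0 0 0 0 0 3 0;0 0 0 0 0 2 0;0 0 0 0 0 0 230;0 0 0 0 0 0 230;0 0 0 0 0 0 230;0 0 0 0 0 0 230;0 0 0 0 0 0 230;0 0 0 0 0 0 230" --grip_force 60

```text
time_s: 23.58
position: [0.5634, -0.032, 0.0492]
tool_rot: [[1.0, 0.001, 0.002], [0.001, -1.0, -0.001], [0.002, 0.001, -1.0]]
ft_force: [-1.9, -1.6, 2.7]
grip_width: 0.0565
gripper_force: 65.5
```

Emit:
jog_arm --plan "0 0 0 0 0 0 230;0 0 0 0 0 0 230;0 0 0 0 0 -0.5 230;0 0 0 0 0 -1.5 230;0 0 0 0 0 -3 230;0 0 0 0 0 -3 230;0 0 0 0 0 -3 230;0 0 0 0 0 -3 230;0 0 0 0 0 -3 230;0 0 0 0 0 -2.3 230"

```text
time_s: 24.42
position: [0.5624, -0.0309, 0.2428]
tool_rot: [[1.0, 0.001, 0.0], [0.001, -1.0, 0.001], [0.0, -0.001, -1.0]]
ft_force: [0.8, -0.1, -6.9]
grip_width: 0.0565
gripper_force: 66.8
```

```bash
python3 - <<'E'
from h import *
for c in ("top","scene"):
    W=pts(cam(c)); m=(W[...,2]>.099)&(W[...,2]<.114)&(abs(W[...,1]-.216)<.12)&(abs(W[...,0]-.514)<.15)
    k=cv2.morphologyEx(m.astype(np.uint8),cv2.MORPH_OPEN,np.ones((3,3)))>0
    p=W[k]; print(c,len(p),cv2.minAreaRect(p[:,:2].astype(np.float32)),p[:,2].max())
print(env.observe()["position"])
E
```

```text
top 7831 ((0.5131593942642212, 0.2151062786579132), (0.16151544451713562, 0.20004838705062866), 86.62967681884766) 0.1139976068833215
scene 1770 ((0.5144028067588806, 0.2147068977355957), (0.1678214967250824, 0.20283906161785126), 85.60367584228516) 0.1127736593792068
[ 0.56365162 -0.03126965  0.24408021]
```

Emit:
jog_arm --plan "0 0 0 -0.2 -1 0 230;0 0 0 -0.4 -2 0 230;0 0 0 -0.6 -3 0 230;0 0 0 -0.7 -3.3 0 230;0 0 0 -0.7 -3.3 0 230;0 0 0 -0.7 -3.3 0 230;0 0 0 -0.7 -3.3 0 230;0 0 0 -0.6 -3 0 230;0 0 0 -0.3 -1.6 0 230;0 0 0 -0.1 -0.8 0 230"

```text
time_s: 25.35
position: [0.5102, 0.2173, 0.238]
tool_rot: [[1.0, 0.004, -0.006], [0.004, -1.0, -0.0], [-0.006, 0.0, -1.0]]
ft_force: [-0.5, -0.2, -7.9]
grip_width: 0.0567
gripper_force: 68.2
```

Emit:
jog_arm --plan "0 0 0 0 0 0 230;0 0 0 0 0 0 230;0 0 0 0 0 0 230;0 0 0 0 0 0 230;0 0 0 0 0 0 230;0 0 0 0 0 0 230"

```text
time_s: 25.85
position: [0.5128, 0.2139, 0.2408]
tool_rot: [[1.0, -0.0, -0.0], [-0.0, -1.0, -0.0], [-0.0, 0.0, -1.0]]
ft_force: [0.8, 0.2, -8.2]
grip_width: 0.0567
gripper_force: 68.3
```

```bash
python3 - <<'E'
from h import *
im=cam("scene"); s=env.observe(); print(s["position"],s["ft_force"],s["gripper_force"],np.abs(s["qvel"]).max())
cv2.imwrite("pics/fin.png",cv2.resize(im["pixels"][40:400,120:480,::-1],(600,600)))
W=pts(im)
o=models.outline_of("scene","tin_left")[0]; p=W[o["region"]]; print(o["confidence"],np.nanpercentile(p,[3,50,97],axis=0))
E
```

```text
[0.51270753 0.21402748 0.2408922 ] [ 0.22605763 -0.60941484 -7.70460781] 68.30282680224627 0.19852551778166758
0.88 [[ 3.32227565e-01  1.82948833e-01 -2.42552532e-04]
 [ 5.29810627e-01  1.96201102e-01  2.40355768e-01]
 [ 5.42951809e-01  5.78835401e-01  2.84996665e-01]]
```

View pics/fin.png

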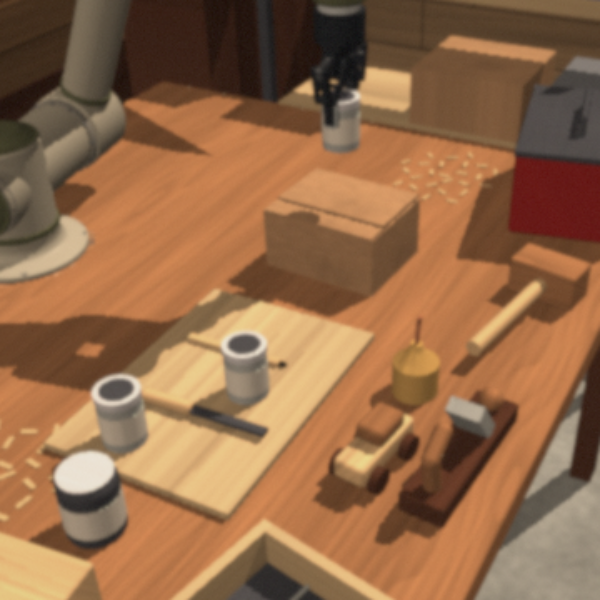

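The tin is held upright over the closed carton (pixel 340,118), its foot about 97 mm above the top. The other two stand on the board.

```bash
python3 -c "
from rig import job; print(job.close_job())"
```

```text
the job is handed in; nothing more can be done
None
```

The job is handed in: both flaps are flat (narrow first, wide over it), and the heaviest tin (the left, about 0.70 kg against 0.41 and 0.27) is held upright about 97 mm above the carton's middle, with the other two standing on the board.

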